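Hold the right funnel over the vessel on the dispensing scale

ROBOT

A 6-joint arm with a two-finger parallel gripper is mounted at the origin on the work surface. World frame = base frame: x ahead of the robot, y to its left, z up, the work surface at z = 0. Lengths are in m, angles in rad, forces in N, time in s.
With the tool pointing down it reaches from about 0.375 to 0.925 m from the base axis. Payload 5.7 kg.
Tool frame: the origin (TCP) lies midway between the tips of the shut fingers; the grasp point (between the pads) lies 19 mm behind it; z points along the fingers, y is the line along which they close (so a half turn about z gives the same grasp; the last joint's range is limited). The gripper opens to 88 mm and grips with 3 to 60 N. Pads are 20 mm wide; open, the fingers measure 115 mm over their backs; the gripper's body (75 mm by 178 mm) begins 61 mm behind the grasp point.
Start: joints at [1.1, 0.359, 1.51, -0, 1.272, -0.115], TCP at [0.209, 0.562, 0.223] pointing down, gripper open.
Joint ranges: [-2.97, 2.97], [-1.01, 2.36], [0.21, 2.38], [-0.96, 4.11], [0.2, 2.71], [-2.98, 2.98]. Speed limits (rad/s): [2.39, 2.39, 3.14, 3.14, 3.14, 3.14].

INTERFACE

Orientations are given as a unit quaternion [x, y, z, w].
In Python, from bench import move_ptp, servo_line, goto_joints, move_gripper, sleep, inverse_kinematics, capture, PlanningError, close_job, spot_in, silhouettes, current_clock, current_joint_pos, current_qvel, current_joint_torque, current_position, current_orientation, current_force, current_torque, current_finger_gap, current_grip_force gives the robot as it stands. Calls block until the motion is done:
- move_ptp(position, orientation): joint-space move of the TCP to a pose.
- servo_line(position, orientation=None, rate=0.15, contact_N=None): straight line of the TCP; orientation=None keeps the orientation; rate is the mean speed in m/s. With contact_N (N) it stops when the force on the tool has changed by that much, and returns True; else False.
- goto_joints(angles): joint-space move.
- move_gripper(opening): finger opening in m; the grip force is fixed at half the most; returns when the fingers have stopped.
- sleep(seconds).
- inverse_kinematics(position, orientation): joint angles nearest the present ones, or None.
- capture(name): name is "side" or "top"; returns a dict with "image" (480x640x3 uint8, blue, green, red), "range_z" (480x640 float32, m along the optical axis (not along the pixel's ray), 0 where there is no reading), "intrinsics" (3x3 intrinsics, pixels), "k1" (the pictures are not rectified: a ray, as slopes to the right and down, at radius r is drawn at 1 + k1 r^2 times it, then the intrinsics apply), "R" (3x3) and "t" (3): a world point X has camera coordinates R X + t. Camera axes: x right, y down, z forward; pixel columns grow to the right and rows downward; lengths in m; the calibration is good to about 2 mm. A picture is of the moment at which its call begins.
A pose or a line that the arm cannot do raises PlanningError and nothing moves.
- close_job(): hands the job in; it is judged then, once.
Trained networks look in the newest picture that a camera, given by its name, has taken for a name from the list of things; names that differ only in an ending like _2 or _b are one class to them, and where a whole thing is asked for, a point or a joint stands for the part that bears it (a point fixed in the world has none). Each returns a list of dicts, best first, with "conf" (0 to 1); they miss things now and then, are a little off and sometimes report something else, mostly with a low value. They report only what shows in the picture. A call takes as long as a camera call. They do not tell look-alikes from the thing itself.
- spot_in(camera, query): "xy" ([column, row] in pixels, amid what is visible of it).
- silhouettes(camera, query): "region" (480x640 bool, what is visible of it) and "xy" ([column, row] in pixels, amid what is visible of it).
Readings, each from a call of its own:
- current_clock(): time.
- current_joint_pos(): joint angles.
- current_qvel(): joint speeds.
- current_joint_torque(): joint torques, N m.
- current_position(): TCP position.
- current_orientation(): TCP orientation.
- current_force(): force on the tool from outside, world axes, zero at the start.
- current_torque(): the same for the moment, N m.
- current_finger_gap(): finger opening in m.
- current_grip_force(): force on a finger pad.
Only numpy, scipy, OpenCV 4.12 (cv2) and the standard library are available. Lean on these libraries where they do the work, as an engineer would, in place of code of your own. Each camera call takes 0.05 s, during which the arm holds its last target. There are 200 camera calls.

TASK

See which vessel stands on the electronic scale and take the funnel that suits it by the handle: the red-handled wide funnel for the white jar, the blue-handled narrow one for the amber bottle. Lift it over the divider board and hold it upright with its spout centred over that vessel's mouth, about a finger's width (some 15 mm) above the rim, ready for pouring, so that nothing disturbs the weighing: the funnel must not touch the vessels, scale or divider, and everything else stays where it stands. Finish while still holding the funnel there, steady; do not let go or set it down.

Things in the scene. Friction and masses are not known exactly. Their poses are not given: they have to be found in the camera images.
- funnel_wide: wide steel funnel, red handle, for the white jar; about 0.1 kg. Sits by its flange (76 mm wide, z 47 mm) in a fixed ring rest 62 mm high. Origin: centre of spout end, z up the axis. Spout 44 mm wide to z 34 mm, then a cone to the rim: 94 mm wide, at z 90 mm. Handle: flat upright tab along -x, roughly towards the robot, x -45 to -109, z 61 to 89, 12 mm thick along y
- funnel_narrow: narrow steel funnel, blue handle, for the amber bottle; about 0.1 kg. Sits by its flange (76 mm wide, z 47 mm) in a fixed ring rest 62 mm high. Origin: centre of spout end, z up the axis. Spout 16 mm wide to z 34 mm, then a cone to the rim: 94 mm wide, at z 90 mm. Handle: flat upright tab along -x, roughly towards the robot, x -45 to -109, z 61 to 89, 12 mm thick along y
- funnel_wide_handle (a point): grip point inside the red handle tab, at x -80 mm, z 75 mm in the funnel's frame; axes as the funnel's. Pinch the tab here from above, across its 12 mm thickness (along y)
- funnel_narrow_handle (a point): grip point inside the blue handle tab, at x -80 mm, z 75 mm in the funnel's frame; axes as the funnel's. Pinch the tab here from above, across its 12 mm thickness (along y)
- jar_white: open white ceramic jar with a blue band round its foot, 90 mm diameter, 100 mm high, wide mouth 80 mm inside diameter. Loose; stands on the scale or on the riser. Origin: centre of its underside, z up
- jar_white_rim (a point): centre of the white jar's mouth, level with the rim, 100 mm above its underside
- jar_amber: open amber glass bottle, body 74 mm diameter, 125 mm high with a neck of 42 mm outside and 34 mm inside diameter. Loose; stands on the scale or on the riser. Origin: centre of its underside, z up
- jar_amber_rim (a point): centre of the amber bottle's mouth, level with the rim, 125 mm above its underside
- scale_pan (a point): centre of the top of the electronic scale's round steel pan (130 mm diameter), 50 mm above the table. The white scale housing is 200 x 150 mm, with its display on the robot's side. Fixed
- scale: the white electronic scale; origin on the table under the centre of its pan. Fixed
- riser: low dark wooden riser, 130 x 130 mm, 50 mm high, that carries the vessel which is not being filled. Origin: centre of its underside. Fixed
- divider: upright wooden divider board with a brass rail on top, between the funnels (robot's right) and the scale (left). 400 mm long along its x, 12 mm thick along its y, 150 mm high. Origin: centre of its underside; its y points to the scale's side. Fixed
- tin_blue: white jar with blue cap, 72 mm wide, 100 mm high; bystander. Origin: centre of its underside
- tin_red: amber jar with red cap, 66 mm wide, 85 mm high; bystander. Origin: centre of its underside
- weight: brass 200 g weight with a knob, 40 mm wide, 53 mm high; bystander. Origin: centre of its underside
Not all that is in view belongs to the job. Leave any purple or turquoise look-alike of the jar_amber alone.

How it is judged:
On the way:
1. the right funnel is lifted, still on its own side of the divider, until its spout is above the divider top (((horizontal distance between jar_white and scale_pan below 0.05 m and height (world z) of funnel_wide above 0.15 m and y of funnel_wide in the frame of divider below -0.02 m) or (horizontal distance between jar_amber and scale_pan below 0.05 m and height (world z) of funnel_narrow above 0.15 m and y of funnel_narrow in the frame of divider below -0.02 m))), for 0.1 s.
At the end, for the whole second after the job is handed in: The right funnel is held still, upright within 0.15 rad, its spout end 3 to 30 mm above the rim and within 15 mm (white jar) or 9 mm (amber bottle) of the mouth's centre, touching no vessel, scale, riser, divider or other funnel; vessels moved under 10 mm, bystanders under 25 mm (((horizontal distance between jar_white and scale_pan below 0.05 m and horizontal distance between funnel_wide and jar_white_rim below 0.015 m and z of funnel_wide in the frame of jar_white_rim between 0.003 and 0.03 m and angle between funnel_wide's own z axis and vertical below 0.15 rad and linear speed of funnel_wide below 0.02 m/s and contact force between the fingers and funnel_wide above 1 N and contact force between funnel_wide and jar_white below 0.1 N and contact force between funnel_wide and jar_amber below 0.1 N and contact force between funnel_wide and scale below 0.1 N and contact force between funnel_wide and divider below 0.1 N and contact force between funnel_wide and riser below 0.1 N and contact force between funnel_wide and funnel_narrow below 0.1 N) or (horizontal distance between jar_amber and scale_pan below 0.05 m and horizontal distance between funnel_narrow and jar_amber_rim below 0.009 m and z of funnel_narrow in the frame of jar_amber_rim between 0.003 and 0.03 m and angle between funnel_narrow's own z axis and vertical below 0.15 rad and linear speed of funnel_narrow below 0.02 m/s and contact force between the fingers and funnel_narrow above 1 N and contact force between funnel_narrow and jar_white below 0.1 N and contact force between funnel_narrow and jar_amber below 0.1 N and contact force between funnel_narrow and scale below 0.1 N and contact force between funnel_narrow and divider below 0.1 N and contact force between funnel_narrow and riser below 0.1 N and contact force between funnel_narrow and funnel_wide below 0.1 N)) and distance of each of jar_white, jar_amber from where it was at the start of the episode below 0.01 m and distance of each of tin_blue, tin_red, weight from where it was at the start of the episode below 0.025 m); the arm keeps its last pose, push and grip.
It fails at once if a funnel touches a vessel, the scale or the divider (contact force between any of funnel_wide, funnel_narrow and jar_white above 0.5 N or contact force between any of funnel_wide, funnel_narrow and jar_amber above 0.5 N or contact force between any of funnel_wide, funnel_narrow and scale above 0.5 N or contact force between any of funnel_wide, funnel_narrow and divider above 0.5 N).
It fails at once if a vessel is shifted by more than 10 mm (distance of any of jar_white, jar_amber from where it was at the start of the episode above 0.01 m).
It fails at once if the wrong funnel is moved by more than 20 mm ((horizontal distance between jar_white and scale_pan below 0.05 m and distance of funnel_narrow from where it was at the start of the episode above 0.02 m) or (horizontal distance between jar_amber and scale_pan below 0.05 m and distance of funnel_wide from where it was at the start of the episode above 0.02 m)).
It fails at once if a bystander is moved by more than 25 mm (distance of any of tin_blue, tin_red, weight from where it was at the start of the episode above 0.025 m).
It also fails if it takes over 48 s, if anything falls off the work surface, if the arm or the gripper's body presses on something with over 40 N, if the wrist force passes 120 N, or if a joint passes its speed limit or range.

## Working session

There is one attempt and no reset: what is moved stays moved. The work goes in short steps, each a Python script; the robot and the scene stay as the last script left them, time stands still between calls to the robot, and variables do not carry over. Pictures are saved under pics/ and viewed, at most 10 in all, crops included, and the job is handed in when it is done.

```bash
mkdir -p pics; cat > h.py <<'E'
import numpy as np, cv2
from bench import *
def ray(c,uv):
    K=c["intrinsics"];d=np.array([(uv[0]-K[0,2])/K[0,0],(uv[1]-K[1,2])/K[1,1]])
    s=d.copy()
    for _ in range(20): s=d/(1+c["k1"]*(s@s))
    return np.array([s[0],s[1],1.])
def cloud(c,mask):
    v,u=np.nonzero(mask&(c["range_z"]>0))
    K=c["intrinsics"];d=np.stack([(u-K[0,2])/K[0,0],(v-K[1,2])/K[1,1]],1);s=d.copy()
    for _ in range(20): s=d/(1+c["k1"]*(s**2).sum(1,keepdims=True))
    p=np.c_[s,np.ones(len(s))]*c["range_z"][v,u][:,None]
    return (p-c["t"])@c["R"]
def proj(c,X):
    p=c["R"]@np.asarray(X)+c["t"];s=p[:2]/p[2];s=s*(1+c["k1"]*(s@s))
    return c["intrinsics"][:2,:2]@s+c["intrinsics"][:2,2]
E
python3 - <<'E'
from h import *
for n in("top","side"):
    c=capture(n);cv2.imwrite(f"pics/{n}0.png",c["image"])
    print(n,c["k1"],-c["R"].T@c["t"],c["R"][2])
    for q in["funnel_wide","funnel_narrow","funnel_wide_handle","jar_white","jar_amber","scale","riser","divider","tin_blue","tin_red","weight"]:
        for s in silhouettes(n,q)[:3]:
            P=cloud(c,s["region"])
            if len(P): print(q,round(s["conf"],2),np.round(s["xy"]),len(P),np.round(np.percentile(P,[2,50,98],axis=0),3).tolist())
print(current_clock())
E
```

```text
top -0.1700234164698787 [ 0.35684443 -0.01169294  1.44020664] [ 0.12781985 -0.00288655 -0.9917932 ]
funnel_wide 0.93 [456. 217.] 1231 [[0.514, -0.372, 0.019], [0.607, -0.336, 0.08], [0.645, -0.284, 0.109]]
funnel_narrow 0.43 [244. 214.] 1597 [[0.558, 0.117, 0.051], [0.608, 0.164, 0.074], [0.643, 0.203, 0.153]]
funnel_wide_handle 0.95 [452. 217.] 1244 [[0.508, -0.371, 0.025], [0.605, -0.334, 0.081], [0.644, -0.283, 0.109]]
funnel_wide_handle 0.5 [240. 214.] 1561 [[0.558, 0.117, 0.051], [0.608, 0.164, 0.075], [0.643, 0.202, 0.153]]
jar_white 0.71 [244. 214.] 1575 [[0.558, 0.117, 0.051], [0.608, 0.165, 0.075], [0.643, 0.202, 0.153]]
jar_white 0.5 [376. 219.] 1464 [[0.501, -0.18, 0.048], [0.601, -0.142, 0.08], [0.643, -0.096, 0.108]]
jar_white 0.24 [313. 226.] 1576 [[0.386, -0.042, 0.001], [0.571, -0.008, 0.144], [0.775, 0.026, 0.154]]
jar_amber 0.78 [186. 173.] 1048 [[0.68, 0.281, 0.004], [0.706, 0.307, 0.087], [0.75, 0.349, 0.128]]
jar_amber 0.77 [169. 248.] 1081 [[0.501, 0.297, 0.054], [0.533, 0.32, 0.139], [0.568, 0.366, 0.178]]
jar_amber 0.74 [237. 292.] 908 [[0.399, 0.139, 0.003], 
[... 1665 characters left out ...]
]]
scale 0.21 [262. 409.] 4083 [[0.499, 0.303, 0.054], [0.528, 0.354, 0.133], [0.565, 0.37, 0.174]]
riser 0.82 [257. 358.] 2361 [[0.539, 0.099, -0.001], [0.596, 0.205, 0.048], [0.667, 0.225, 0.051]]
divider 0.72 [178. 346.] 1915 [[0.711, 0.185, 0.003], [0.731, 0.224, 0.061], [0.769, 0.241, 0.085]]
divider 0.39 [255. 359.] 2212 [[0.539, 0.099, 0.005], [0.597, 0.207, 0.048], [0.664, 0.225, 0.05]]
tin_blue 0.76 [232. 223.] 277 [[0.724, -0.129, 0.092], [0.751, -0.103, 0.098], [0.78, -0.086, 0.101]]
tin_red 0.69 [178. 344.] 1870 [[0.711, 0.186, 0.004], [0.731, 0.224, 0.061], [0.768, 0.241, 0.085]]
weight 0.84 [195. 312.] 490 [[0.736, 0.089, 0.001], [0.749, 0.108, 0.029], [0.77, 0.119, 0.052]]
1.2
```

View pics/top0.png

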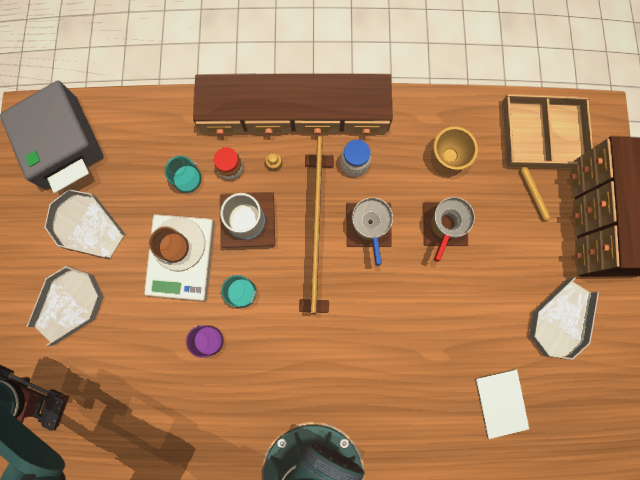

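View pics/side0.png

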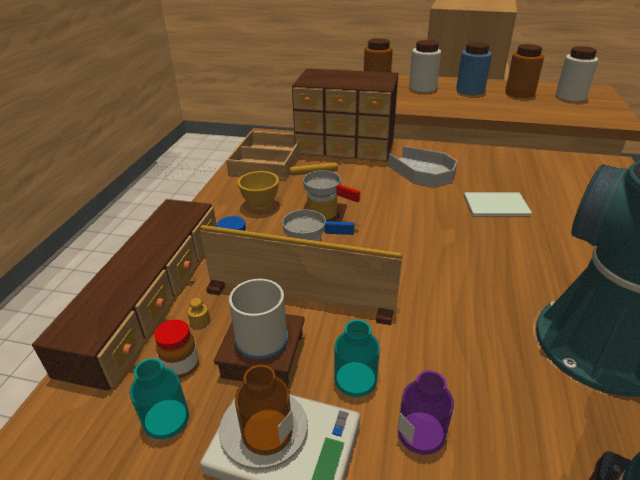

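The side view (bottle at 262,412) and top view (170,245) show the amber bottle standing on the scale, with the white jar on the riser (side 257,320). The blue-handled narrow funnel is therefore the one to take: top (372,218), handle tip (378,262). Next I'll measure it, the bottle mouth and the divider precisely.

```bash
cat >> h.py <<'E'
from scipy.optimize import least_squares
def circ(P,r=None):
    c0=(P[:,:2].max(0)+P[:,:2].min(0))/2
    f=lambda p:np.hypot(*(P[:,:2]-p[:2]).T)-(p[2] if r is None else r)
    return least_squares(f,[*c0,.03],loss="soft_l1",f_scale=.002).x
def box(P,lo,hi): return P[((P>lo)&(P<hi)).all(1)]
def bluemask(c):
    hsv=cv2.cvtColor(c["image"],cv2.COLOR_BGR2HSV)
    return cv2.inRange(hsv,(105,140,60),(125,255,255))>0
E
python3 - <<'E'
from h import *
for n in("top","side"):
    c=capture(n);A=np.ones((480,640),bool);P=cloud(c,A)
    B=box(cloud(c,bluemask(c)),[.45,-.25,.05],[.58,-.08,.13])
    print(n,"handle n",len(B),np.round(np.percentile(B,[2,50,98],axis=0),4).tolist())
    T=B[B[:,2]>np.percentile(B[:,2],98)-.012]
    m=np.median(T,0);w=np.linalg.svd(T[:,:2]-T[:,:2].mean(0))[2][0];w*=np.sign(w[0]);print(" top mean",T.mean(0),"zmax",np.percentile(T[:,2],95),"yaw",np.arctan2(w[1],w[0]))
    F=box(P,[.54,-.21,.085],[.67,-.07,.125]);F=F[np.hypot(*(F[:,:2]-[.598,-.14]).T)<.06]
    z=np.percentile(F[:,2],97);R=F[F[:,2]>z-.006];print(" funnel rim z",z,len(R),circ(R))
    J=box(P,[.48,.28,.14],[.59,.39,.20]);z=np.percentile(J[:,2],97);
    for dz in(.004,.008,.03):
        R=J[J[:,2]>z-dz];print(" bottle rim z",z,len(R),circ(R),circ(R,.020),R.min(0)[:2],R.max(0)[:2])
    J=box(P,[.48,.28,.06],[.59,.39,.12]);print(" body",len(J),circ(J),circ(J,.037))
    D=box(P,[.36,-.06,.13],[.8,.04,.18]);print(" divider",np.percentile(D,[1,50,99],axis=0))
    W=box(P,[.54,.1,.14],[.66,.23,.17]);print(" white",circ(W),np.percentile(W[:,2],97))
    g=c["image"].copy()
    big=cv2.resize(g[180:280,130:230] if n=="top" else g[350:460,200:330],None,fx=5,fy=5);cv2.imwrite(f"pics/b_{n}.png",big)
E
```

```text
top handle n 103 [[0.4938, -0.151, 0.098], [0.5236, -0.1461, 0.1042], [0.5504, -0.1399, 0.1102]]
 top mean [ 0.5230762  -0.14575133  0.10435095] zmax 0.10894018125432227 yaw 0.09492317629169007
 funnel rim z 0.11023128237129891 104 [ 0.59894494 -0.13671623  0.04616505]
 bottle rim z 0.17719998590061087 86 [0.537057   0.33250091 0.01936129] [0.53699547 0.33248802 0.03      ] [0.51669472 0.31191734] [0.5579848  0.35326565]
 bottle rim z 0.17719998590061087 122 [0.5370209  0.33229997 0.01940432] [0.53703523 0.33233528 0.03      ] [0.51669472 0.31094016] [0.55878317 0.35388482]
 bottle rim z 0.17719998590061087 331 [0.53619415 0.33113479 0.02104576] [0.53612882 0.33098998 0.03      ] [0.50852286 0.30287041] [0.56707842 0.35803557]
 body 288 [0.5359964  0.33153058 0.03496994] [0.53647633 0.33269927 0.03      ]
 divider [[ 0.38545019 -0.0189223   0.13584918]
 [ 0.57344528 -0.00798263  0.14884817]
 [ 0.7745271   0.00285512  0.15586313]]
 white [0.60195551 0.16077794 0.04256119] 0.1546391437118356
side handle n 338 [[0.4939, -0.1494, 0.0776], [0.5226, -0.1414, 0.0931], [0.5516, -0.1356, 0.10
[... 216 characters left out ...]
[0.53622819 0.33440266 0.01893644] [0.53627956 0.33430512 0.03      ] [0.51564017 0.31312616] [0.55750056 0.35518931]
 bottle rim z 0.17402156213744438 422 [0.53607805 0.33477824 0.01895946] [0.53611504 0.33467685 0.03      ] [0.51560513 0.31312616] [0.55750056 0.35523953]
 bottle rim z 0.17402156213744438 1277 [0.5356074  0.33579322 0.02018308] [0.53560321 0.33580861 0.03      ] [0.50759468 0.31006407] [0.56437562 0.3622971 ]
 body 1415 [0.53539872 0.33423152 0.03573869] [0.53588781 0.33291242 0.03      ]
 divider [[ 0.38366282 -0.0147562   0.13023384]
 [ 0.56404382 -0.00388973  0.14065303]
 [ 0.77350913  0.00445588  0.14977523]]
 white [0.600749   0.16267038 0.04236415] 0.14964460321007997
```

View pics/b_top.png

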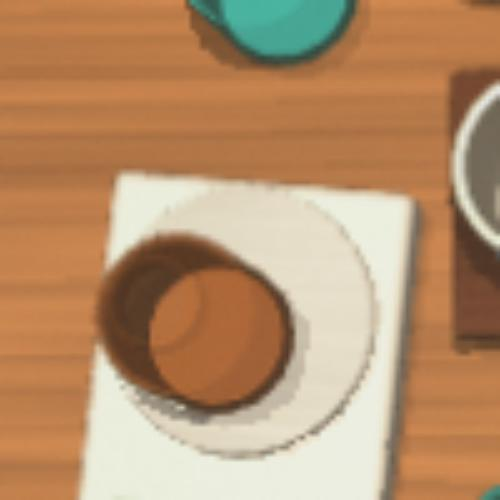

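View pics/b_side.png

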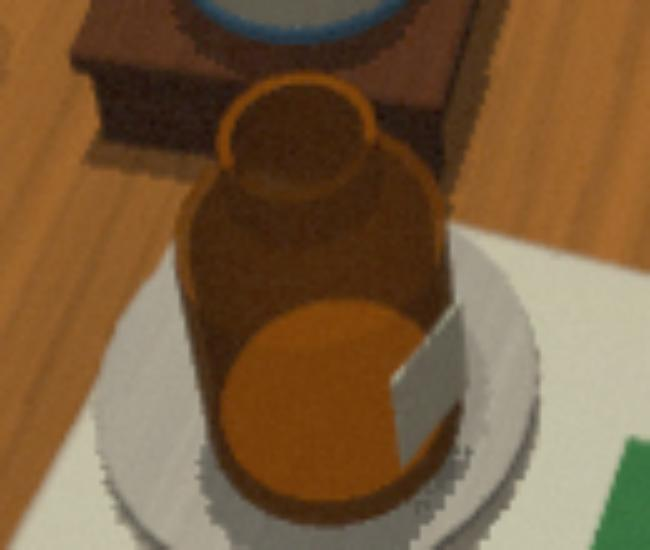

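```bash
cat >> h.py <<'E'
from scipy.spatial.transform import Rotation as Ro
def quat(psi,flip):
    s,c=np.sin(psi),np.cos(psi);k=-1 if flip else 1
    return Ro.from_matrix(np.array([[-c*k,-s*k,0],[-s*k,c*k,0],[0,0,-1]]).T if 0 else np.array([[-c*k,-s*k,0],[-s*k,c*k,0],[0,0,-1]]).T).as_quat()
PSI=.108
G=np.array([.5985,-.136])-.08*np.array([np.cos(PSI),np.sin(PSI)])
RIM=np.array([.5366,.3335,.175])
E
python3 - <<'E'
from h import *
for f in(0,1):
    q=quat(PSI,f);print(Ro.from_quat(q).as_matrix().round(2).tolist())
    for p in([*G,.071],[*G,.30],[*(RIM[:2]-.08*np.array([np.cos(PSI),np.sin(PSI)])),.246]):
        j=inverse_kinematics(p,q);print(f,np.round(p,3),None if j is None else np.round(j,2))
print(G,current_clock())
E
```

```text
[[-0.99, -0.11, 0.0], [-0.11, 0.99, 0.0], [-0.0, 0.0, -1.0]]
0 [ 0.519 -0.145  0.071] [-0.4   0.46  1.8  -0.    0.88 -2.08]
0 [ 0.519 -0.145  0.3  ] [-0.4   0.21  1.53 -0.    1.4  -2.08]
0 [0.457 0.325 0.246] [ 0.49  0.28  1.57 -0.    1.29 -1.18]
[[0.99, 0.11, 0.0], [0.11, -0.99, 0.0], [0.0, 0.0, -1.0]]
1 [ 0.519 -0.145  0.071] [-0.4   0.46  1.8  -0.    0.88  1.06]
1 [ 0.519 -0.145  0.3  ] [-0.4   0.21  1.53 -0.    1.4   1.06]
1 [0.457 0.325 0.246] [ 0.49  0.28  1.57 -0.    1.29  1.96]
[ 0.51896611 -0.14462321] 1.3
```

```bash
python3 - <<'E'
from h import *
q=quat(PSI,1)
p=current_position();servo_line([p[0],p[1],.32],rate=.25)
move_ptp([*G,.30],q)
move_gripper(.06)
servo_line([*G,.12],q,rate=.2)
print(servo_line([*G,.071],q,rate=.06,contact_N=6),current_position(),current_clock())
move_gripper(0.0)
print(current_finger_gap(),current_grip_force(),current_force(),current_clock())
c=capture("side");cv2.imwrite("pics/grasp.png",c["image"][120:320,180:460])
E
```

```text
False [ 0.51922331 -0.14473446  0.07118396] 7.2083
0.011690687170448681 29.997184574604034 [ 0.06721574  0.30836212 -0.45833181] 8.0083
```

View pics/grasp.png

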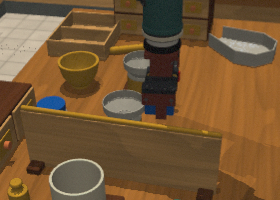

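The crop shows the gripper on the blue tab (160,105), with the funnel at (125,105) undisturbed. The finger gap of 11.7 mm matches the 12 mm tab. Next I'll lift and check the pose of the held funnel.

```bash
cat >> h.py <<'E'
def rim_pose(tag):
    """fit of the held funnel's rim in both views, in coordinates relative to the TCP"""
    t=np.array(current_position())
    for n in("top","side"):
        c=capture(n);cv2.imwrite(f"pics/{tag}_{n}.png",c["image"])
        P=cloud(c,np.ones((480,640),bool))
        e=t+[.08*np.cos(PSI),.08*np.sin(PSI),.034]  # expected rim centre
        F=P[(np.hypot(*(P[:,:2]-e[:2]).T)<.058)&(np.abs(P[:,2]-e[2])<.02)]
        a=F[:,:2]-e[:2]
        # top ring: points at radius 42..50 near highest z per angle
        cx=circ(F[F[:,2]>np.percentile(F[:,2],97)-.008])
        r=np.hypot(*(F[:,:2]-cx[:2]).T);Q=F[(r>.038)&(r<.052)]
        ang=np.arctan2(*(Q[:,:2]-cx[:2]).T[::-1]);k=((ang+np.pi)/(2*np.pi)*24).astype(int)
        T=np.array([np.percentile(Q[k==i],90,axis=0) if 0 else Q[k==i][np.argsort(Q[k==i][:,2])[int(.85*(sum(k==i)-1))]] for i in range(24) if sum(k==i)>3])
        A=np.c_[T[:,:2]-cx[:2],np.ones(len(T))];s=least_squares(lambda p:A@p-T[:,2],[0,0,e[2]],loss="soft_l1",f_scale=.002).x
        print(n,"n",len(F),"centre-exp",(cx[:2]-e[:2]).round(4),"r",cx[2].round(4),"rim z-exp",(s[2]-e[2]).round(4),"slope",s[:2].round(3),"bins",len(T))
E
python3 - <<'E'
from h import *
rim_pose("a")
servo_line([*G,.071+.215],quat(PSI,1),rate=.15)
sleep(.3);print(current_clock(),current_position(),current_finger_gap(),current_force())
rim_pose("b")
a=cv2.imread("pics/b_top.png")[120:320,300:460];b=cv2.imread("pics/b_side.png")[60:260,220:460]
cv2.imwrite("pics/lift.png",cv2.resize(np.hstack([a,b]),None,fx=2,fy=2))
E
```

```text
top n 90 centre-exp [ 0.0007 -0.0003] r 0.0464 rim z-exp -0.0038 slope [0.023 0.102] bins 7
side n 607 centre-exp [-0.0003  0.0012] r 0.0457 rim z-exp -0.0039 slope [0.018 0.017] bins 23
10.0417 [ 0.51881774 -0.14456636  0.2856121 ] 0.011987910755728262 [ 0.252421    0.69042745 -1.60948051]
top n 134 centre-exp [0.0015 0.    ] r 0.046 rim z-exp -0.0046 slope [0.021 0.11 ] bins 8
side n 958 centre-exp [-0.0001  0.0006] r 0.0458 rim z-exp -0.0032 slope [-0.002 -0.003] bins 24
```

View pics/lift.png

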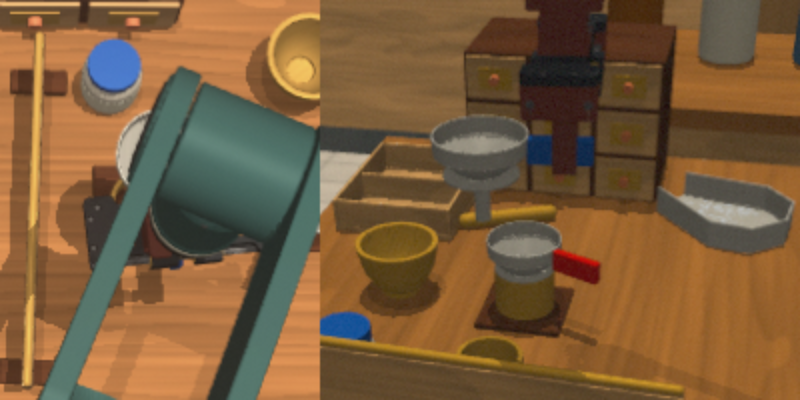

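The right half shows the narrow funnel held upright and clear of its rest: rim at (480,140), spout at (483,205). The wide funnel is untouched. I'll carry it across now.

```bash
python3 - <<'E'
from h import *
q=quat(PSI,1)
g=RIM[:2]-.08*np.array([np.cos(PSI),np.sin(PSI)])
servo_line([*g,.286],q,rate=.12)
sleep(.5);print(current_clock(),current_position(),g)
rim_pose("c")
cv2.imwrite("pics/over.png",cv2.imread("pics/c_side.png"))
E
```

```text
14.7417 [0.45709594 0.32485129 0.28598865] [0.45706611 0.32487679]
top n 411 centre-exp [ 0.0007 -0.0001] r 0.0454 rim z-exp -0.0012 slope [ 0.017 -0.039] bins 18
side n 1857 centre-exp [0.0004 0.001 ] r 0.0456 rim z-exp -0.0029 slope [0.017 0.012] bins 19
```

View pics/over.png

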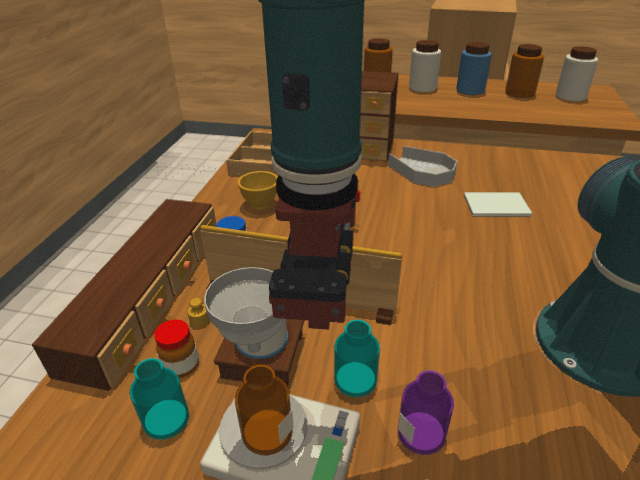

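```bash
python3 - <<'E'
from h import *
c=capture("side");t=np.array(current_position());o=t+[.08*np.cos(PSI),.08*np.sin(PSI),-.056]
for nm,X in(("spout end",o),("flange",o+[0,0,.047]),("rim c",o+[0,0,.09]),("bottle rim",RIM)): print(nm,X.round(3),proj(c,X).round(1))
cv2.imwrite("pics/crop.png",cv2.resize(c["image"][255:400,190:330],None,fx=4,fy=4))
E
```

```text
spout end [0.537 0.334 0.23 ] [254.6 347.1]
flange [0.537 0.334 0.277] [250.7 319.7]
rim c [0.537 0.334 0.32 ] [246.8 292. ]
bottle rim [0.537 0.334 0.175] [258.8 375.9]
```

View pics/crop.png

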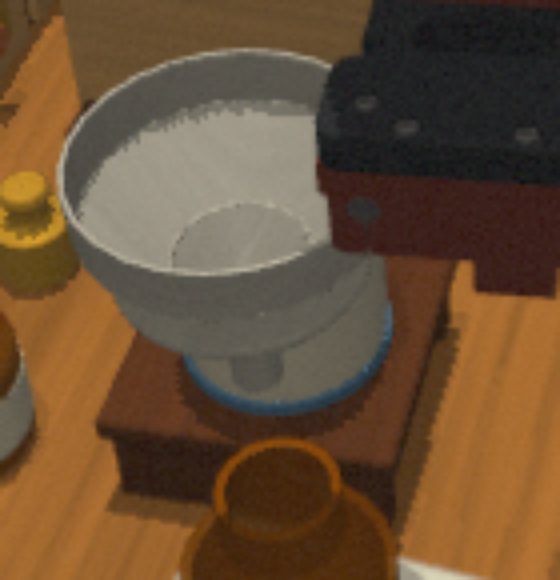

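The spout end shows at about (255,347.5) and the mouth centre at (259.5,377). Both match the projections to within about 1 px, so I'll descend.

```bash
python3 - <<'E'
from h import *
p=current_position()
print(servo_line([p[0],p[1],.2465],rate=.03,contact_N=4))
sleep(.7)
c=capture("side");t=np.array(current_position());o=t+[.08*np.cos(PSI),.08*np.sin(PSI),-.056]
print(current_clock(),t,o,proj(c,o),current_grip_force(),np.abs(current_qvel()).max())
rim_pose("d")
cv2.imwrite("pics/crop2.png",cv2.resize(c["image"][275:420,190:330],None,fx=4,fy=4))
E
```

```text
False
17.1083 [0.45711521 0.32489049 0.24647802] [0.5366491  0.3335137  0.19047802] [257.64267057 368.14078343] 29.99626189470291 0.0015728734474987174
top n 342 centre-exp [ 0.0008 -0.0008] r 0.0452 rim z-exp -0.0016 slope [ 0.026 -0.054] bins 18
side n 1661 centre-exp [0.0005 0.0011] r 0.0456 rim z-exp -0.0024 slope [-0.001  0.006] bins 19
```

View pics/crop2.png

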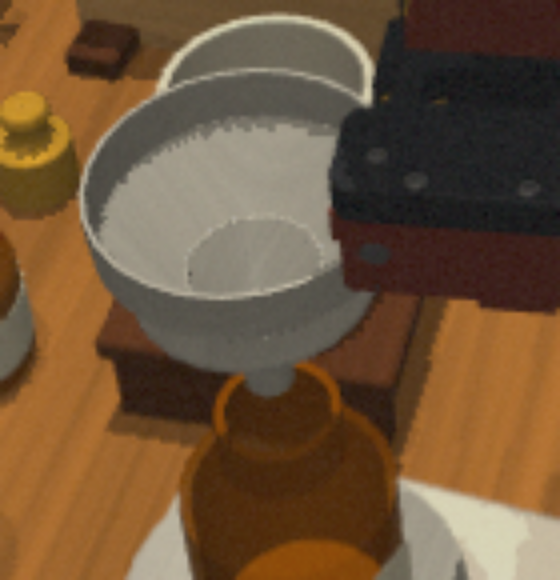

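The spout end at (257.5,369) sits above the mouth centre at (259,377), with a clear gap. That is what a 15 mm height should look like, so I'll hand it in.

```bash
python3 -c "
from bench import *
print(close_job())"
```

```text
the job is handed in; nothing more can be done
None
```

I handed in the job with the blue-handled narrow funnel held upright and steady, its spout centred about 15 mm above the mouth of the amber bottle on the scale; the judge returned no result.

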